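# Start the clamped watch-case polisher

### The job

Start the hand polisher that is clamped in the bench stand so that it runs hands-free: flip its red lock-off lever fully forward (towards the felt wheel), then squeeze the yellow paddle fully home against the polisher's body, with the fingers gripping both the paddle and the rubber grip pad opposite. Let go, leaving the paddle in and the lever forward, and do not disturb the other things on the bench.

Things in the scene. Friction and masses are not known exactly. Their poses are not given: they have to be found in the camera images.
- stand: fixed bench stand: dark steel plate 170 x 100 x 12 mm and two posts, carrying the hand polisher level. Origin: centre of the plate's underside, on the table; x runs along the polisher towards its white felt wheel ('forward'), y to the side with the yellow paddle, z up. Offsets (x, y, z) in all entries are mm in this frame. The teal handle spans x -105 to 65, y -12 to 12, z 66 to 112.
- lock_lever (a joint): red lock-off lever hinged across the handle's top at (50, 0, 118): a blade 60 mm long, 28 wide (y), 7 thick. At 0 (locked) it leans 0.6 rad back, away from the wheel; at 1.3 rad (its stop, fully forward) 0.7 rad forward. Starts at 0 to 0.2. Stays where left; 2 to 3 N move it. Its foot stands between paddle and handle and stops it a third of the way in until the lever is past about 1.0 rad.
- lever_tip (a point): centre of the lock-off lever's free end; at (16, 0, 168) locked and about (89, 0, 164) fully forward. Behind the lever the handle's top (z 112) is clear.
- paddle (a joint): yellow paddle switch along the handle's +y side: a plate 130 mm long, 26 high (z 70 to 96), 6 thick, hinged on an upright pin at (-70, 15, 83), its free end towards the wheel. At 0 it stands out by 0.16 rad; at 0.16 it is fully home, lying along the handle. Stiff (about 8 N at x -10); it stays where it is left.
- paddle_mid (a point): point in the middle of the paddle's thickness and height, 61 mm from its hinge; at (-10, 24.7, 83) when the paddle stands out. Keep tall gripper bodies clear of the forward lever: anywhere from x -30 to -5 will do to squeeze.
- squeeze_point (a point): place to squeeze, (-10, 0, 83), on the centre plane, 29 mm under the handle's top. Here the paddle's outer face is at y +28 standing out, +18 home; the grip pad's at -18. Fingers straddling the handle from above, closing along y, centred on this plane, bring it home. Free space below, down to the plate. The polisher sits in rubber mounts: it gives sideways (y) up to 10 mm at 8 N and springs back.
- grip_pad: black rubber grip pad on the handle's other side (-y), 110 x 6 x 36 mm, opposite the paddle; origin at its centre (-10, -15, 87).
- dish: empty clear glass dish, 72 mm across, 32 mm high; origin at the centre of its underside. Bystander.
- jar_a: clear lidded jar with a white dial inside, 76 mm across, 47 mm high; origin at the centre of its underside. Bystander.
- jar_b: clear lidded jar with a white dial inside, 76 mm across, 47 mm high; origin at the centre of its underside. Bystander.
- watch_case: steel watch case lying flat, 42 mm across (48 mm over the lugs), 12 mm high; origin at the centre of its underside. Bystander.
- screwdriver: screwdriver with a red handle, 150 mm long, lying flat. Bystander.
- spare_wheel: spare white felt wheel lying flat, 64 mm across, 20 mm high; origin at the centre of its underside. Bystander.
- pot_white: small glass pot with a white cap, 52 mm across, 38 mm high; origin at the centre of its underside. Bystander.

How it is judged:
On the way, in this order (a step that is already met when the one before it is completed fails the run):
1. the lock-off lever is flipped fully forward (past 1.1 of 1.3 rad) while the paddle still stands out (below 0.08 rad) (value of joint lock_lever above 1.1 rad and value of joint paddle below 0.08 rad), for 0.2 s.
2. the paddle is squeezed home (past 0.135 of 0.16 rad) with the lever forward, the fingers pressing on both the paddle and the grip pad opposite (value of joint lock_lever above 1.1 rad and value of joint paddle above 0.135 rad and contact force between the fingers and grip_pad above 1 N and contact force between the fingers and paddle above 1 N), for 0.2 s.
At the end, for the whole second after the job is handed in: The paddle is home (past 0.135 rad of 0.16) and the lock-off lever forward (past 1.1 rad of 1.3) (value of joint lock_lever above 1.1 rad and value of joint paddle above 0.135 rad); the robot touches nothing.
It fails at once if a bystander is moved by more than 30 mm (distance of any of dish, jar_a, jar_b, watch_case, screwdriver, spare_wheel, pot_white from where it was at the start of the episode above 0.03 m).
It also fails if it takes over 38 s, if anything falls off the work surface, if the arm or the gripper's body presses on something with over 40 N, if the wrist force passes 120 N, or if a joint passes its speed limit or range.

### The arm

A 7-joint arm with a two-finger parallel gripper is mounted at the origin on the work surface. World frame = base frame: x ahead of the robot, y to its left, z up, the work surface at z = 0. Lengths are in m, angles in rad, forces in N, time in s.
With the tool pointing down it reaches from about 0.425 to 0.925 m from the base axis. Payload 6.8 kg.
Tool frame: the origin (TCP) lies on the centre line of the jaws, within the pads' length; the fingertips stand bot.tip_reach ahead of it and the grasp point (between the pads) lies 3 mm ahead of it (bot.tip_reach is the distance from the TCP to the fingertips, in m); z points along the fingers, y is the line along which they close (so a half turn about z gives the same grasp; the last joint's range is limited). The gripper opens to 85 mm and grips with 20 to 120 N. Pads are 22 mm wide; open, the fingers measure 114 mm over their backs; the gripper's body (76 mm by 85 mm) begins 54 mm behind the grasp point. The pads swing forward as they close: fully open they stand 13 mm farther back than shut.
Start: joints at [-1.425, 0.477, 0.022, 1.555, -0.011, 1.109, -0.083], TCP at [0.169, 0.653, 0.253] pointing down, gripper open.
Joint ranges: [-2.96, 2.96], [-0.34, 2.1], [-1.41, 1.46], [0.24, 2.44], [-1.37, 4.51], [0.17, 1.92], [-2.96, 2.96]. Speed limits (rad/s): [2.39, 2.39, 3.14, 3.14, 3.14, 3.14, 3.14].

### API

Orientations are given as a unit quaternion [w, x, y, z].
In Python, from station import bot gives the robot as it stands.
- The arm moves only by the tool jog_arm, never from a script. Its argument "deltas" is a list of rows, each a list of 7 numbers: the shift along the world's x, y, z in m, then the turn, a rotation vector about the world's x, y, z in rad, then the opening, from 0 (shut) to 1 (fully open). In form: [[x, y, z, rx, ry, rz, grip], ...]. A call has 1 to 10 rows; each row shifts and turns the commanded pose from where the row before left it; what a row does not reach is not made up. A row lasts 1/10 s, in which the tool goes at most 50 mm and 8.59 degrees, less where a joint would pass 70% of its speed; a pose out of reach is approached as far as the arm can. A call with a gripper value outside its range is refused whole. The fingers move at their own pace and stop on an object; "newtons" is the grip in N (left out, the last holds). Time passes only in rows, so rows that do not move let the fingers close. It gives the time, the measured TCP pose, the force, the opening and the grip force at its end, in the units of the state.
- bot.get_obs(): the state, without advancing time (a new reading comes with each control period).
- bot.read_camera(name): name is "scene" or "top" or "wrist"; returns a dict with "img" (384x512x3 uint8, red, green, blue), "K" (3x3 intrinsics, pixels), "eye" and "attitude" of the camera in the world. Camera axes: x right, y down, z forward; pixel columns grow to the right and rows downward; lengths in m; the calibration is good to about 2 mm. A picture is of the moment at which its call begins. There is no depth.
- bot.hand_in(): hands the job in; it is judged then, once.
The state is a dict: "t": time; "q": joint angles; "joint_vel": joint speeds; "joint_torque": joint torques, N m; "eef_pos": TCP position; "tool_rot": TCP orientation; "contact_force": force on the tool from outside, world axes, zero at the start; "torque": the same for the moment, N m; "gripper_width": opening from 0.0 (shut) to 1.0 (fully open); "grasp_force": force on a finger pad.
Only numpy, scipy, OpenCV 4.12 (cv2) and the standard library are available. Lean on these libraries where they do the work, as an engineer would, in place of code of your own. Each camera call takes 0.05 s, during which the arm holds its last target. There are 200 camera calls.

## Working session

There is one attempt and no reset: what is moved stays moved. The work goes in short steps, Python scripts to look and compute and a tool call to move; the robot and the scene stay as the last step left them, time stands still between calls to the robot, and variables do not carry over. Pictures are saved under pics/ and viewed, at most 10 in all, crops included, and the job is handed in when it is done.

Besides the shell and the picture viewer there is one more tool, called after "Request:" by a JSON object that holds its "fn" and its "kwargs", one argument or row to a line. jog_arm: Moves the arm, as the interface text tells. Its arguments: {"type":"object","properties":{"deltas":{"type":"array"},"newtons":{"type":"number"}},"required":["deltas"]}

```bash
mkdir -p pics; python3 - <<'E'
from station import bot
import cv2,pickle
d={}
for n in ("scene","top"):
    c=bot.read_camera(n); d[n]=c
    cv2.imwrite(f"pics/{n}0.png",cv2.resize(c["img"][:,:,::-1],(800,600),interpolation=cv2.INTER_CUBIC))
    print(n,c["K"],c["eye"],c["attitude"])
pickle.dump(d,open("c0.pkl","wb"))
o=bot.get_obs();print(o,bot.tip_reach)
E
```

```text
scene [[465.82819982   0.         258.92291556]
 [  0.         465.82819982 192.31838622]
 [  0.           0.           1.        ]] [0.83497102 0.6078596  1.18685818] [-0.07367688  0.24712931  0.92846399 -0.26730777]
top [[363.50473701   0.         253.27131228]
 [  0.         363.50473701 189.12039959]
 [  0.           0.           1.        ]] [0.2779275  0.02744566 1.31069184] [-0.06355174  0.71139686 -0.69613523  0.07260459]
{'t': 0.1, 'q': array([-1.42511595,  0.47773566,  0.02235663,  1.55634452, -0.01149504,
        1.10929389, -0.08308916]), 'joint_vel': array([ 0.00090688,  0.00087037,  0.00058467, -0.00308776, -0.00207344,
       -0.00088857, -0.00096253]), 'joint_torque': array([ 3.93676164e-03, -5.97754884e+01,  1.61349714e+00, -2.81954545e+01,
        1.28018169e-02,  5.06602402e-03,  2.51227596e-05]), 'eef_pos': array([0.16936249, 0.65289801, 0.25241436]), 'tool_rot': array([-3.90471647e-05,  1.26539617e-01,  9.91961210e-01, -8.25586516e-04]), 'contact_force': array([ 0.03006837, -0.52435652, -0.2635384 ]), 'torque': array([-0.00133437,  0.00488929,  0.03719431]), 'grasp_force': 0.0, 'gripper_width': 1.0022253805152894} 0.022
```

View pics/top0.png

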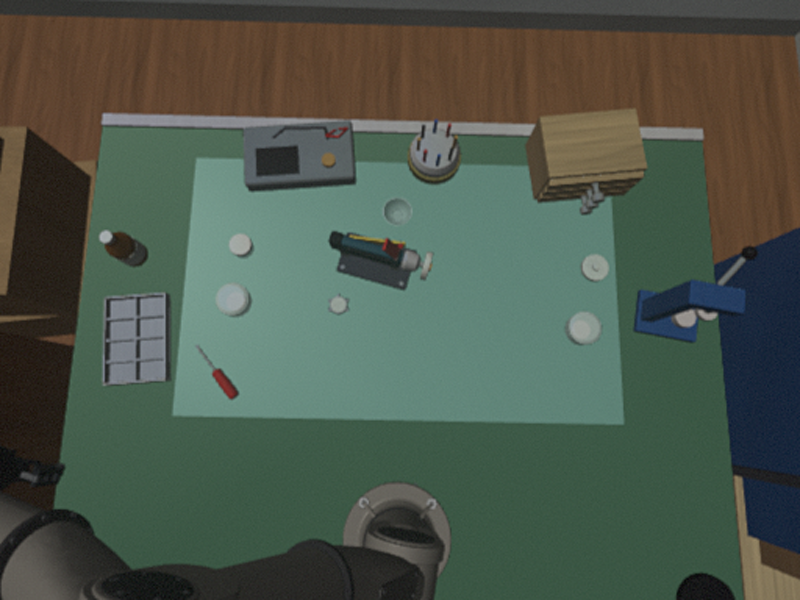

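View pics/scene0.png

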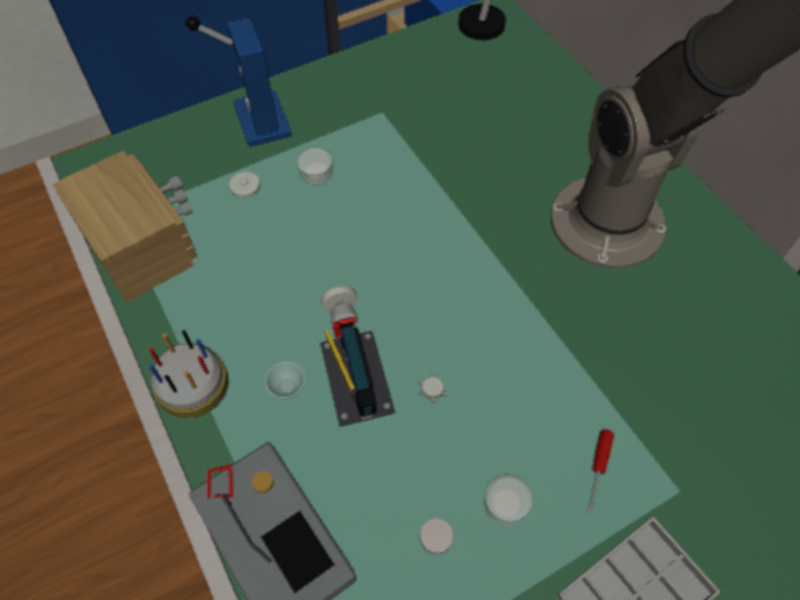

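The top view shows the polisher at about (375,255) with its wheel to the right at (427,264) and the dish at (397,211). In the scene view the stand is at (357,378). I'll crop both views for exact pixels.

```bash
python3 - <<'E'
import cv2,pickle,numpy as np
d=pickle.load(open("c0.pkl","rb"))
def crop(n,u,v,w,h): return cv2.resize(d[n]["img"][v:v+h,u:u+w,::-1],(400,600),interpolation=cv2.INTER_CUBIC)
a=crop("top",205,130,80,0+120) ; b=crop("scene",195,175,80,120)
cv2.imwrite("pics/crop.png",np.hstack([a,b]))
E
```

```text
(no output)
```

View pics/crop.png

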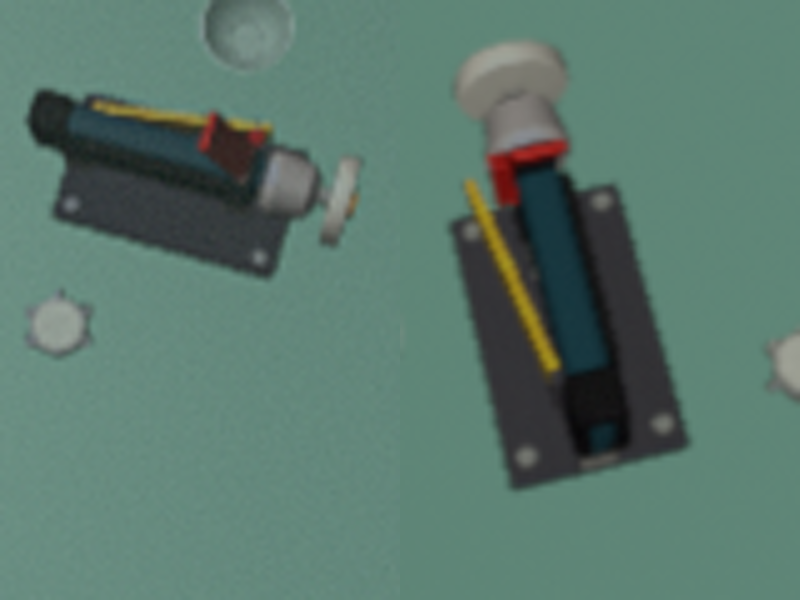

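The crop shows, in its own pixels, the plate corners in the scene half at (452,222), (615,185), (688,445) and (513,488). The paddle runs from (555,370) to (470,183). In the top half the plate corners are at (55,213) and (270,277). I'll fit the stand pose from these.

```bash
cat > h.py <<'E'
import numpy as np,cv2
from scipy.spatial.transform import Rotation as R
from scipy.optimize import least_squares
def rot(q): return R.from_quat(np.r_[q[1:],q[0]])
def proj(c,P):
    p=rot(c["attitude"]).inv().apply(np.atleast_2d(P)-c["eye"])@c["K"].T
    return p[:,:2]/p[:,2:]
def W(s,P):
    P=np.atleast_2d(np.array(P,float))/1000
    return R.from_rotvec([0,0,s[2]]).apply(P)+[s[0],s[1],0]
E
python3 - <<'E'
from h import *
import pickle
d=pickle.load(open("c0.pkl","rb"))
fe=(58,37,96)
S=[((85,50,12),(52,222)),((85,-50,12),(215,185)),((-85,-50,12),(288,445)),((-85,50,12),(113,488)),(fe,(70,183)),((-70,15,96),(155,370))]
T=[((-85,-50,12),(55,213)),((85,-50,12),(270,277)),(fe,(270,130)),((-70,15,96),(95,105))]
def f(s):
    r=[]
    for n,L,o in (("scene",S,(195,175)),("top",T,(205,130))):
        r.append(proj(d[n],W(s,[a for a,_ in L]))-(np.array([b for _,b in L])/5+o-.4))
    return np.vstack(r).ravel()
for y0 in (0,-1.5,1.5,3):
    s=least_squares(f,[.65,.1,y0]);print(s.x,s.cost)
    if s.cost<30: b=s.x;print(s.fun.reshape(-1,2).round(1).tolist())
np.save("s.npy",b)
print(W(b,[(16,0,168),(89,0,164),(-10,0,83),(-15,0,150)]), "dish?",np.hypot(*b[:2]))
E
```

```text
[ 0.61615768  0.06237977 -1.83880527] 7.273604461905348
[[-0.7, -0.9], [0.5, -1.0], [0.1, -0.5], [-0.9, -0.6], [-0.6, -0.8], [0.5, 1.8], [-1.3, 0.3], [0.1, 0.6], [0.4, -0.6], [-1.7, -0.0]]
[ 0.61615768  0.06237977 -1.83880526] 7.273604461905298
[[-0.7, -0.9], [0.5, -1.0], [0.1, -0.5], [-0.9, -0.6], [-0.6, -0.8], [0.5, 1.8], [-1.3, 0.3], [0.1, 0.6], [0.4, -0.6], [-1.7, -0.0]]
[0.61615768 0.06237977 4.44438003] 7.273604461905469
[[-0.7, -0.9], [0.5, -1.0], [0.1, -0.5], [-0.9, -0.6], [-0.6, -0.8], [0.5, 1.8], [-1.3, 0.3], [0.1, 0.6], [0.4, -0.6], [-1.7, -0.0]]
[0.61615768 0.06237977 4.44438002] 7.273604461905853
[[-0.7, -0.9], [0.5, -1.0], [0.1, -0.5], [-0.9, -0.6], [-0.6, -0.8], [0.5, 1.8], [-1.3, 0.3], [0.1, 0.6], [0.4, -0.6], [-1.7, -0.0]]
[[ 0.61192069  0.04695096  0.168     ]
 [ 0.59258942 -0.02344294  0.164     ]
 [ 0.6188058   0.07202277  0.083     ]
 [ 0.62012986  0.07684427  0.15      ]] dish? 0.6193072958074868
```

The fit puts the stand at (0.616, 0.062) m with yaw -1.839 rad, so forward is (-0.265, -0.964) in world. Next I move above the handle behind the lever, fingers shut.

Request:
{"fn": "jog_arm", "kwargs": {
  "deltas": [
    [0.0229,-0.0276,0,0,0,-0.0794,0],
    [0.0229,-0.0276,0,0,0,-0.0794,0],
    [0.0229,-0.0276,0,0,0,-0.0794,0],
    [0.0229,-0.0276,0,0,0,-0.0794,0],
    [0.0229,-0.0276,0,0,0,-0.0794,0],
    [0.0229,-0.0276,0,0,0,-0.0794,0],
    [0.0229,-0.0276,0,0,0,-0.0794,0],
    [0.0229,-0.0276,0,0,0,-0.0794,0],
    [0.0229,-0.0276,0,0,0,-0.0794,0],
    [0.0229,-0.0276,0,0,0,-0.0794,0]
  ],
  "newtons": 40
}}

```text
t: 1.1
eef_pos: [0.3991, 0.376, 0.2531]
tool_rot: [-0.0, 0.502, 0.865, -0.0]
contact_force: [0.6, 0.1, 0.2]
gripper_width: -0.0
grasp_force: 0.0
```

Request:
{"fn": "jog_arm", "kwargs": {
  "deltas": [
    [0.0229,-0.0276,0,0,0,-0.0794,0],
    [0.0229,-0.0276,0,0,0,-0.0794,0],
    [0.0229,-0.0276,0,0,0,-0.0794,0],
    [0.0229,-0.0276,0,0,0,-0.0794,0],
    [0.0229,-0.0276,0,0,0,-0.0794,0],
    [0.0229,-0.0276,0,0,0,-0.0794,0],
    [0.0229,-0.0276,0,0,0,-0.0794,0],
    [0.0229,-0.0276,0,0,0,-0.0794,0],
    [0.0229,-0.0276,0,0,0,-0.0794,0],
    [0.0229,-0.0276,0,0,0,-0.0794,0]
  ]
}}

```text
t: 2.1
eef_pos: [0.628, 0.1003, 0.2529]
tool_rot: [-0.0, 0.797, 0.604, -0.0]
contact_force: [0.4, 0.7, 0.1]
gripper_width: 0.003
grasp_force: 0.0
```

```bash
cat >> h.py <<'E'
s=np.load("s.npy")
def tool(o):
    p=R.from_rotvec([0,0,-s[2]]).apply(o["eef_pos"]-[s[0],s[1],0])*1000
    M=rot(o["tool_rot"]).as_matrix()
    y=R.from_rotvec([0,0,-s[2]]).apply(M[:,1])
    print("t",o["t"],"stand-frame tcp",p.round(1),"tooly",y.round(3),"toolz",M[:,2].round(3),"F",o["contact_force"].round(1),"w",round(o["gripper_width"],3),"gf",o["grasp_force"])
E
python3 - <<'E'
from h import *
from station import bot
c=bot.read_camera("wrist");cv2.imwrite("pics/w1.png",c["img"][:,:,::-1])
tool(bot.get_obs())
for P in [(85,50,12),(-85,50,12),(-85,-50,12),(-70,15,96),(58,37,96),(16,0,168),(65,0,112)]: print(P,proj(c,W(s,P)).round(0))
E
```

```text
t 2.15 stand-frame tcp [-34.    6.1 253.4] tooly [0.017 1.    0.004] toolz [ 0.003 -0.004 -1.   ] F [ 3.6 -4.   0.6] w -0.003 gf 0.0
(85, 50, 12) [[291. 259.]]
(-85, 50, 12) [[295. 128.]]
(-85, -50, 12) [[209. 128.]]
(-70, 15, 96) [[268. 152.]]
(58, 37, 96) [[288. 276.]]
(16, 0, 168) [[252. 279.]]
(65, 0, 112) [[253. 291.]]
```

View pics/w1.png

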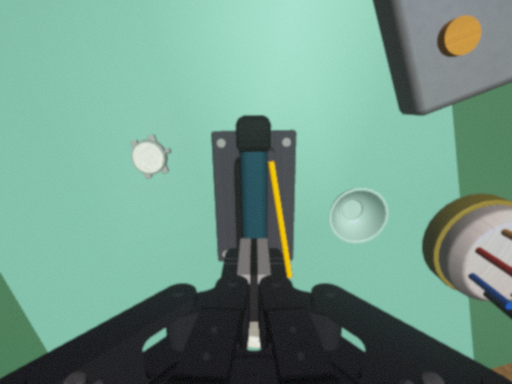

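The wrist view shows the plate corners at (211,130) and (297,130), 2 px from the prediction, so the fit is good to about 2 mm. Next I lower the fingers behind the lever.

Request:
{"fn": "jog_arm", "kwargs": {
  "deltas": [
    [0,0,0,0,0,0,0],
    [0,0,-0.02,0,0,0,0],
    [0,0,-0.022,0,0,0,0],
    [0,0,-0.022,0,0,0,0],
    [0,0,-0.022,0,0,0,0],
    [0,0,0,0,0,0,0],
    [0,0,0,0,0,0,0]
  ]
}}

```text
t: 2.85
eef_pos: [0.627, 0.1023, 0.1674]
tool_rot: [-0.0, 0.796, 0.606, -0.0]
contact_force: [0.9, -0.1, -0.4]
gripper_width: -0.0
grasp_force: 0.0
```

```bash
python3 - <<'E'
from h import *
from station import bot
tool(bot.get_obs())
E
```

```text
t 2.85 stand-frame tcp [-4.140e+01 -1.000e-01  1.674e+02] tooly [ 0.002  1.    -0.001] toolz [-0.001  0.    -1.   ] F [ 0.9 -0.1 -0.4] w -0.0 gf 0.0
```

Request:
{"fn": "jog_arm", "kwargs": {
  "deltas": [
    [-0.0027,-0.0097,0,0,0,0,0],
    [-0.0027,-0.0097,0,0,0,0,0],
    [-0.0027,-0.0097,0,0,0,0,0],
    [-0.0027,-0.0097,0,0,0,0,0],
    [-0.0027,-0.0097,0,0,0,0,0],
    [-0.0027,-0.0097,0,0,0,0,0],
    [-0.0027,-0.0097,0,0,0,0,0],
    [-0.0022,-0.0077,0,0,0,0,0],
    [0,0,0,0,0,0,0]
  ]
}}

```text
t: 3.75
eef_pos: [0.6061, 0.0241, 0.1674]
tool_rot: [0.0, 0.797, 0.604, -0.0]
contact_force: [0.4, 0.0, -0.2]
gripper_width: -0.004
grasp_force: 0.0
```

Request:
{"fn": "jog_arm", "kwargs": {
  "deltas": [
    [-0.0014,-0.0048,0,0,0,0,0],
    [-0.0014,-0.0048,0,0,0,0,0],
    [-0.0014,-0.0048,0,0,0,0,0],
    [-0.0008,-0.0029,0,0,0,0,0],
    [0,0,0,0,0,0,0],
    [0,0,0,0,0,0,0]
  ]
}}

```text
t: 4.35
eef_pos: [0.6011, 0.0077, 0.1673]
tool_rot: [0.0, 0.796, 0.605, -0.0]
contact_force: [-0.6, 0.2, 0.2]
gripper_width: 0.004
grasp_force: 0.1
```

```bash
python3 - <<'E'
from h import *
from station import bot
tool(bot.get_obs())
a=bot.read_camera("top")["img"][130:190,205:285,::-1];b=bot.read_camera("scene")["img"][175:255,195:275,::-1]
cv2.imwrite("pics/l1.png",np.hstack([cv2.resize(a,(400,300),interpolation=2),cv2.resize(b,(300,300),interpolation=2)]))
E
```

```text
t 4.35 stand-frame tcp [ 56.7  -0.  167.3] tooly [ 0.004  1.    -0.   ] toolz [-0.    -0.001 -1.   ] F [-0.6  0.2  0.2] w 0.004 gf 0.06578506388677852
```

View pics/l1.png

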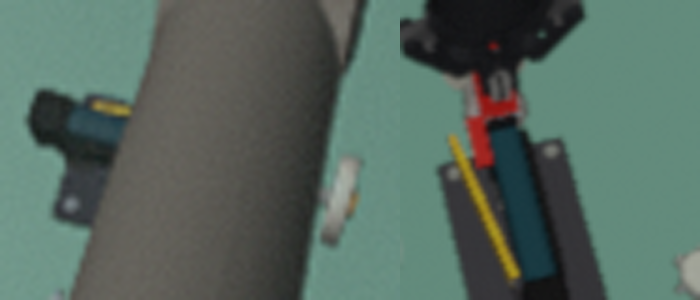

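The arm hides the lever in the top view. The scene view shows red at (490,110), beside the fingers. I push gently on until the stop is felt.

Request:
{"fn": "jog_arm", "kwargs": {
  "deltas": [
    [-0.0008,-0.0029,0,0,0,0,0],
    [-0.0008,-0.0029,0,0,0,0,0],
    [0,0,0,0,0,0,0]
  ]
}}

```text
t: 4.75
eef_pos: [0.5999, 0.0028, 0.1675]
tool_rot: [-0.0, 0.796, 0.605, 0.0]
contact_force: [0.1, 2.4, 0.2]
gripper_width: 0.002
grasp_force: 1.0
```

Request:
{"fn": "jog_arm", "kwargs": {
  "deltas": [
    [-0.0008,-0.0029,0,0,0,0,0],
    [0,0,0,0,0,0,0],
    [0,0,0,0,0,0,0]
  ]
}}

```text
t: 5.05
eef_pos: [0.5998, 0.0022, 0.1677]
tool_rot: [-0.001, 0.796, 0.606, 0.001]
contact_force: [0.9, 7.0, 1.4]
gripper_width: 0.001
grasp_force: 3.1
```

Contact force rose to 7 N with no further travel, so the lever is at its stop. I back off, rise over the squeeze point, open the fingers and check.

Request:
{"fn": "jog_arm", "kwargs": {
  "deltas": [
    [0.0027,0.0097,0,0,0,0,0],
    [0.0027,0.0097,0,0,0,0,0],
    [0.0053,0.0193,0.02,0,0,0,0.5],
    [0.0053,0.0193,0.03,0,0,0,1],
    [0.0053,0.0193,0.03,0,0,0,1],
    [0,0,0,0,0,0,1],
    [0,0,0,0,0,0,1],
    [0,0,0,0,0,0,1],
    [0,0,0,0,0,0,1]
  ]
}}

```text
t: 5.95
eef_pos: [0.6194, 0.076, 0.2461]
tool_rot: [-0.0, 0.797, 0.605, -0.001]
contact_force: [-0.1, -0.0, -0.1]
gripper_width: 0.998
grasp_force: 0.0
```

```bash
python3 - <<'E'
from h import *
from station import bot
tool(bot.get_obs())
c=bot.read_camera("wrist");a=c["img"][100:384,150:380,::-1];b=bot.read_camera("scene")["img"][165:255,195:275,::-1]
cv2.imwrite("pics/l2.png",np.hstack([cv2.resize(a,(460,568),interpolation=2),cv2.resize(b,(320,568),interpolation=2)]))
o=bot.get_obs();t=o["eef_pos"]
for P in [(85,50,12),(-85,50,12),(-85,-50,12),(-70,15,96),(58,37,96),(89,0,164)]: print(P,((proj(c,W(s,P))-[150,100])*2).round(0))
E
```

```text
t 5.95 stand-frame tcp [-14.   -0.4 246.1] tooly [ 0.004  1.    -0.002] toolz [-0.002 -0.001 -1.   ] F [-0.1 -0.  -0.1] w 0.998 gf 0.0
(85, 50, 12) [[287. 287.]]
(-85, 50, 12) [[297.   9.]]
(-85, -50, 12) [[118.  10.]]
(-70, 15, 96) [[242.  47.]]
(58, 37, 96) [[283. 313.]]
(89, 0, 164) [[209. 463.]]
```

View pics/l2.png

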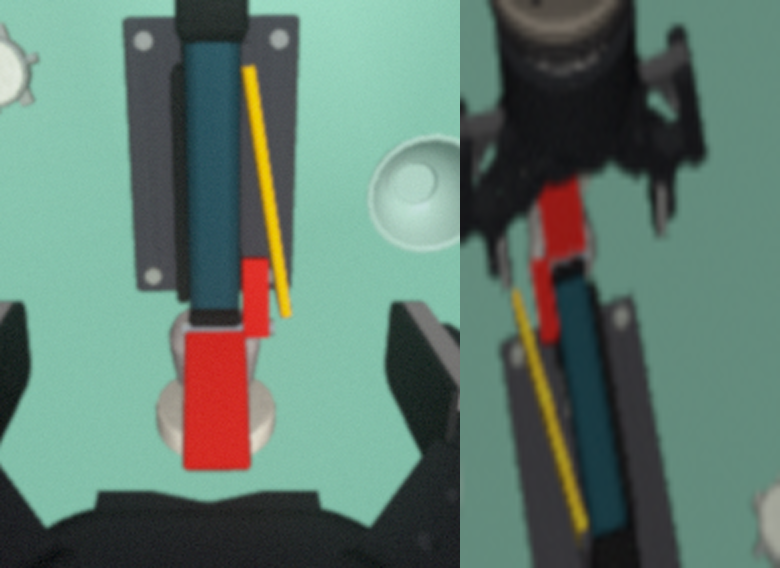

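The lever lies fully forward, its tip at (217,468) in the crop. The paddle still stands out. Everything sits about 3 mm further to +y than predicted, so I shift by that and descend with the fingers open.

Request:
{"fn": "jog_arm", "kwargs": {
  "deltas": [
    [0.003,-0.001,-0.01,0,0,0,1],
    [0,0,-0.03,0,0,0,1],
    [0,0,-0.03,0,0,0,1],
    [0,0,-0.03,0,0,0,1],
    [0,0,-0.03,0,0,0,1],
    [0,0,-0.02,0,0,0,1],
    [0,0,-0.014,0,0,0,1],
    [0,0,0,0,0,0,1],
    [0,0,0,0,0,0,1]
  ]
}}

```text
t: 6.95
eef_pos: [0.6237, 0.0758, 0.0836]
tool_rot: [0.0, 0.796, 0.605, 0.0]
contact_force: [0.3, 0.2, 0.1]
gripper_width: 0.998
grasp_force: 0.0
```

Request:
{"fn": "jog_arm", "kwargs": {
  "deltas": [
    [0,0,0,0,0,0,0.7],
    [0,0,0,0,0,0,0.5],
    [0,0,0,0,0,0,0.4],
    [0,0,0,0,0,0,0.3],
    [0,0,0,0,0,0,0.2],
    [0,0,0,0,0,0,0.2],
    [0,0,0,0,0,0,0.2],
    [0,0,0,0,0,0,0.2],
    [0,0,0,0,0,0,0.2],
    [0,0,0,0,0,0,0.2]
  ],
  "newtons": 40
}}

```text
t: 7.95
eef_pos: [0.6246, 0.0758, 0.0855]
tool_rot: [0.001, 0.796, 0.605, 0.001]
contact_force: [-2.3, -1.3, 10.7]
gripper_width: 0.387
grasp_force: 40.4
```

The fingers stopped at 33 mm with 40 N, so the paddle should be home. I hold a little longer, then release and rise.

Request:
{"fn": "jog_arm", "kwargs": {
  "deltas": [
    [0,0,0,0,0,0,0.2],
    [0,0,0,0,0,0,0.2],
    [0,0,0,0,0,0,0.2],
    [0,0,0,0,0,0,1],
    [0,0,0,0,0,0,1],
    [0,0,0,0,0,0,1],
    [0,0,0,0,0,0,1],
    [0,0,0,0,0,0,1],
    [0,0,0,0,0,0,1]
  ]
}}

```text
t: 8.85
eef_pos: [0.6232, 0.0761, 0.0832]
tool_rot: [-0.0, 0.796, 0.605, -0.0]
contact_force: [0.2, 0.4, 0.9]
gripper_width: 0.999
grasp_force: 0.0
```

Request:
{"fn": "jog_arm", "kwargs": {
  "deltas": [
    [0,0,0.015,0,0,0,1],
    [0,0,0.03,0,0,0,1],
    [0,0,0.03,0,0,0,1],
    [0,0,0.03,0,0,0,1],
    [0,0,0.03,0,0,0,1],
    [0,0,0.03,0,0,0,1],
    [0,0,0,0,0,0,1],
    [0,0,0,0,0,0,1],
    [0,0,0,0,0,0,1]
  ]
}}

```text
t: 9.75
eef_pos: [0.6226, 0.0761, 0.2479]
tool_rot: [-0.0, 0.796, 0.605, -0.0]
contact_force: [0.5, -0.3, -0.7]
gripper_width: 0.998
grasp_force: 0.0
```

```bash
python3 - <<'E'
from h import *
from station import bot
tool(bot.get_obs())
a=bot.read_camera("wrist")["img"][100:384,150:380,::-1]
cv2.imwrite("pics/p1.png",cv2.resize(a,(460,568),interpolation=2))
E
```

```text
t 9.75 stand-frame tcp [-15.    2.6 247.9] tooly [ 0.003  1.    -0.001] toolz [-0.001 -0.    -1.   ] F [ 0.5 -0.3 -0.7] w 0.998 gf 0.0
```

View pics/p1.png

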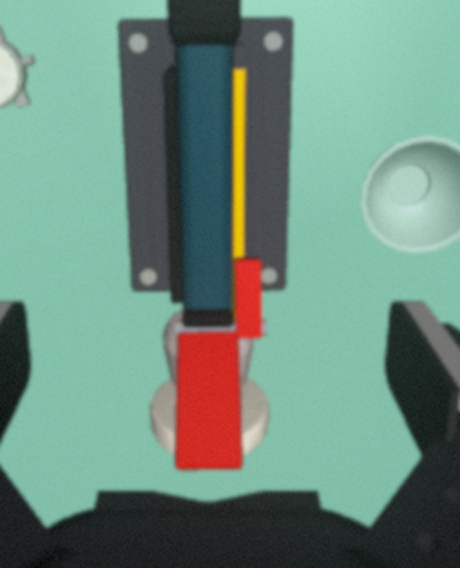

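The paddle lies parallel along the handle, from (239,70) to (238,257). The lever is forward with its tip at (208,468), and the gripper is clear, so I hand in.

```bash
python3 -c "
from station import bot
print(bot.hand_in())"
```

```text
the job is handed in; nothing more can be done
None
```

The lever is fully forward, the paddle is home, the gripper is clear of everything, and I handed the job in at about 9.8 s; the hand-in gave no verdict.

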